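Hold a sample slide flush on the sloped stage

TASK

Lift the framed sample slide off its pedestal by its upright grip, tilt it to match the sloped sprung plate of the stage, and lay it centred on that plate, long side along long side. Press it gently flush against the plate so that the springs give a little, and finish there while still gripping and pressing it; do not let go. Leave the tin, the stopwatch and the spanner alone.

Things in the scene. Friction and masses are not known exactly. Their poses are not given: they have to be found in the camera images.
- slide_holder: Sample slide in an aluminium frame: flat plate 50 (x) x 76 (y) x 6 mm, about 80 g, with an upright grip in the middle of its top: a fin 26 mm long in x, 12 mm thick in y, from 6 to 46 mm above the underside. Origin: centre of the underside; z points up through the fin. Pinch the fin across its 12 mm (along the slide's y). A half turn about z makes no difference. It starts level on the pedestal.
- pedestal: Fixed narrow pedestal: round foot of 68 mm diameter, column, and a flat top 36 x 56 mm (x, y) at 40 mm height, smaller than the slide that lies on it. Origin: centre of its underside, on the table.
- stage_base: Fixed base of the stage: grey plate 120 (x) x 140 (y) x 12 mm with two cheeks that carry the tilt axis, which is parallel to the base's y, 60 mm above the table. A black lock knob sticks out at its -y side. Origin: centre of its underside, on the table; the base's -x side, the foot of the slope, looks roughly towards the robot.
- stage_plate: The stage's sloped steel plate, 90 (x) x 110 (y) x 8 mm, bare flat top. Origin: centre of its top face, 35 mm from the tilt axis. z is the outward normal of the face, y lies level along the tilt axis, x points up the slope, away from the robot. It rides on springs: it gives way along -z under a push, 1.5 N per mm, for at most 10 mm; it does not rock.
- stage_tilt (a joint): Slope of the stage plate, rad: 0 is level, positive leans the face towards the base's -x (the robot's side). Locked firmly by friction; different every time (about 0.2 to 0.5).
- tin: Bystander: lidded round metal tin, 68 mm diameter, 40 mm high, loose. Origin: centre of its underside.
- stopwatch: Bystander: round black stopwatch, 68 x 58 x 15 mm, lying loose. Origin: centre of its underside.
- spanner: Bystander: steel spanner, 32 x 153 x 8 mm, lying loose. Origin: centre of its underside.
Not all that is in view belongs to the job. Leave any green look-alike of the slide_holder alone. Leave any red look-alike of the pedestal alone.

How it is judged:
On the way:
1. the slide is lifted clear of the pedestal in the fingers (z of slide_holder in the frame of pedestal above 0.06 m and contact force between the fingers and slide_holder above 1 N and contact force between slide_holder and stage_plate below 0.1 N), for 0.2 s.
At the end, for the whole second after the job is handed in: The slide is still gripped (over 2 N on the fingers) and pressed on the plate with 3 to 18 N, flush: within 0.05 rad of the plate's slope and 3 mm of its face, centred within 12 mm along each side, turned no more than 0.14 rad, at rest; the fingers themselves do not touch the plate (contact force between the fingers and slide_holder above 2 N and contact force between slide_holder and stage_plate between 3 and 18 N and angle between the z axis of slide_holder and the z axis of stage_plate, either way round below 0.05 rad and angle between the x axis of slide_holder and the x axis of stage_plate, either way round below 0.14 rad and x of slide_holder in the frame of stage_plate between -0.012 and 0.012 m and y of slide_holder in the frame of stage_plate between -0.012 and 0.012 m and z of slide_holder in the frame of stage_plate between -0.003 and 0.003 m and linear speed of slide_holder below 0.02 m/s and contact force between slide_holder and pedestal below 0.1 N and contact force between the fingers and stage_plate below 0.1 N); the arm keeps its last pose, push and grip.
It fails at once if the slide is pressed on the stage with more than 25 N (contact force between slide_holder and stage_plate above 25 N).
It fails at once if the tin is moved by more than 20 mm (distance of tin from where it was at the start of the episode above 0.02 m).
It fails at once if the stopwatch is moved by more than 20 mm (distance of stopwatch from where it was at the start of the episode above 0.02 m).
It fails at once if the spanner is moved by more than 20 mm (distance of spanner from where it was at the start of the episode above 0.02 m).
It also fails if it takes over 45 s, if anything falls off the work surface, if the arm or the gripper's body presses on something with over 40 N, if the wrist force passes 120 N, or if a joint passes its speed limit or range.

ROBOT

A 7-joint arm with a two-finger parallel gripper is mounted at the origin on a cart in front of the work surface, level with it; the furniture and walls round the work are solid. World frame = base frame: x ahead of the robot, y to its left, z up, the work surface at z = 0. Lengths are in m, angles in rad, forces in N, time in s.
With the tool pointing down it reaches from about 0.4 to 0.85 m from the base axis. Payload 10.4 kg.
Tool frame: the origin (TCP) lies at the very end of the fingers, on their centre line; the grasp point (between the pads) lies r.tcp_to_grasp behind it (r.tcp_to_grasp is the distance from the TCP to the grasp point, in m); z points along the fingers, y is the line along which they close (so a half turn about z gives the same grasp; the last joint's range is limited). The gripper opens to 87 mm and grips with 3 to 60 N. Pads are 19 mm wide; open, the fingers measure 117 mm over their backs; the gripper's body (75 mm by 190 mm) begins 51 mm behind the grasp point.
Start: joints at [-1.134, 0.332, -0.065, 1.46, 0.022, 1.35, -0.088], TCP at [0.277, 0.56, 0.223] pointing down, gripper open.
Joint ranges: [-2.6, 2.6], [-0.5, 2.12], [-1.47, 1.34], [0.16, 2.42], [-1.27, 4.41], [0.06, 2.06], [-2.6, 2.6]. Speed limits (rad/s): [2.22, 2.22, 2.79, 2.79, 3.14, 3.14, 3.14].

INTERFACE

Orientations are given as a unit quaternion [x, y, z, w].
In Python, from bench import monitor, cams, ticket, r gives the robot as it stands.
- The arm moves only by the shell command python3 -m crank 'ROWS' [OPENING] [FORCE]. ROWS is a JSON object whose one key "steps" holds a list of rows, each a list of 2 entries, a list of its own where there are three numbers: the shift along the world's x, y, z in units of 25 mm (1.0 is 25 mm), then the turn, a rotation vector about the world's x, y, z in units of 5 degrees (1.0 is 5 degrees). In form: {"steps": [[[x, y, z], [ax, ay, az]], ...]}. A call has 1 to 10 rows; each row shifts and turns the commanded pose from where the row before left it; what a row does not reach is not made up. A row lasts 1/12 s, in which the tool goes at most 41.7 mm and 7.16 degrees, less where a joint would pass 70% of its speed; a pose out of reach is approached as far as the arm can. A call is refused whole if a number of a shift passes 1 or a number of a turn 1, either way. A call with a gripper value outside its range is refused whole. OPENING is the finger opening in mm, from 0 to 87, set as the call begins (- or left out, the last holds). The fingers move at their own pace and stop on an object; FORCE is the grip in N (left out, the last holds). Time passes only in rows, so rows that do not move let the fingers close. It gives the time, the measured TCP pose, the force, the opening and the grip force at its end, in the units of the state.
- monitor.read_state(): the state, without advancing time (a new reading comes with each control period).
- cams.camera(name): name is "side" or "top" or "wrist"; returns a dict with "pixels" (420x560x3 uint8, blue, green, red), "z_map" (420x560 float32, m along the optical axis (not along the pixel's ray), 0 where there is no reading), "vfov" (degrees; the focal length in pixels is half the picture's height over the tangent of half this angle, whatever the lens; pixels are square), "cx", "cy" (the principal point, pixels), "T" (4x4, takes a point from camera to world coordinates). Camera axes: x right, y up, looking along -z (the intrinsics and any distortion apply to the point x, -y, -z); pixel columns grow to the right and rows downward; lengths in m; the calibration is good to about 2 mm. A picture is of the moment at which its call begins.
- ticket.close_job(): hands the job in; it is judged then, once.
The state is a dict: "time": time; "joint_positions": joint angles; "joint_vel": joint speeds; "joint_torque": joint torques, N m; "ee_pos": TCP position; "eef_rot": TCP orientation; "ft_force": force on the tool from outside, world axes, zero at the start; "torque": the same for the moment, N m; "width": finger opening in m; "grip_force": force on a finger pad.
Only numpy, scipy, OpenCV 4.12 (cv2) and the standard library are available. Lean on these libraries where they do the work, as an engineer would, in place of code of your own. Each camera call takes 0.05 s, during which the arm holds its last target. There are 200 camera calls.

## Working session

There is one attempt and no reset: what is moved stays moved. The work goes in short steps, Python scripts to look and compute and a shell command to move; the robot and the scene stay as the last step left them, time stands still between calls to the robot, and variables do not carry over. Pictures are saved under pics/ and viewed, at most 10 in all, crops included, and the job is handed in when it is done.

```bash
mkdir -p pics; cat > h.py <<'E'
import numpy as np, cv2
from bench import monitor, cams, ticket, r
def snap(n,f):
    c=cams.camera(n); cv2.imwrite(f'pics/{f}.png',c['pixels']); np.savez(f'pics/{f}.npz',**{k:np.array(v) for k,v in c.items()}); return c
def world(c):
    z=c['z_map']; H,W=z.shape; f=H/2/np.tan(np.radians(float(c['vfov']))/2)
    v,u=np.mgrid[:H,:W]
    P=np.stack([(u-c['cx'])/f*z,-(v-c['cy'])/f*z,-z,np.ones_like(z)],-1)
    return (P@np.array(c['T']).T)[...,:3]
E
python3 - <<'E'
from h import *
for n in ('top','side'):
    c=snap(n,n+'0'); print({k:v for k,v in c.items() if k not in('pixels','z_map')}, (c['z_map']>0).mean())
print(monitor.read_state(), r.tcp_to_grasp)
a=cv2.imread('pics/top0.png');b=cv2.imread('pics/side0.png')
E
```

```text
{'vfov': 56.033327388128214, 'cx': 290.3416716498227, 'cy': 209.40045875721168, 'T': array([[ 0.02381682,  0.98151611, -0.18989177,  0.38320757],
       [-0.99962058,  0.02600997,  0.00906527, -0.07588391],
       [ 0.01383679,  0.18960381,  0.98176318,  0.9188939 ],
       [ 0.        ,  0.        ,  0.        ,  1.        ]])} 0.9963222789115647
{'vfov': 47.772878204779175, 'cx': 278.0998874373031, 'cy': 212.09217015000493, 'T': array([[-9.95525608e-01,  5.85692194e-02, -7.41512726e-02,
         4.95635363e-01],
       [-9.44905418e-02, -6.21613206e-01,  7.77604372e-01,
         7.03858122e-01],
       [-5.49729248e-04,  7.81131659e-01,  6.24366102e-01,
         7.37003945e-01],
       [ 0.00000000e+00,  0.00000000e+00,  0.00000000e+00,
         1.00000000e+00]])} 0.9960034013605442
{'time': 0.1, 'joint_positions': array([-1.13360214,  0.33278892, -0.06466257,  1.46084185,  0.02163487,
        1.34991451, -0.08850893]), 'joint_vel': array([ 0.00071297, -0.0011459 ,  0.00012208, -0.00128859, -0.00076527,
        0.00156135,  0.00093878]), 'joint_torque': array([ 9.46139517e-04, -6.24547148e+01,  2.42370134e-02, -3.90718138e+01,
       -6.13460178e-02,  3.64597770e-02,  8.96815141e-05]), 'ee_pos': array([0.2772342 , 0.55976561, 0.22185315]), 'eef_rot': array([ 2.27885928e-01,  9.73687634e-01, -6.21623225e-04, -9.23453290e-05]), 'ft_force': array([-0.40071727, -0.53567574,  0.1721036 ]), 'torque': array([ 0.02134602,  0.0323226 , -0.0058606 ]), 'grip_force': 0.0, 'width': 0.08682979203337302} 0.0187
```

View pics/top0.png

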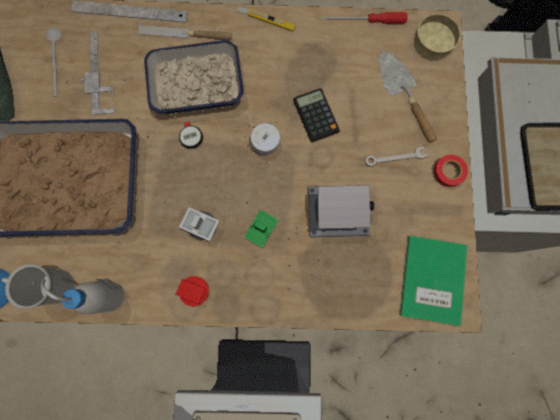

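View pics/side0.png

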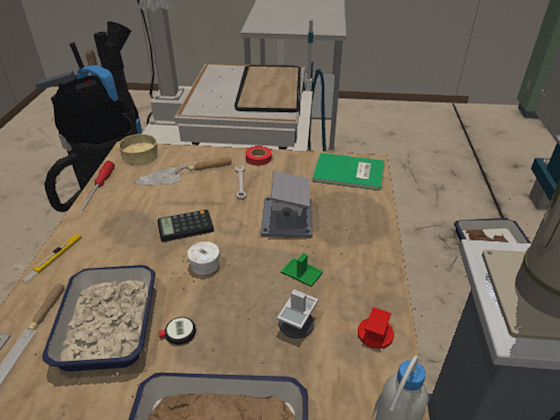

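The top view shows the candidates. The grey framed slide with fin is at (199,224), and the green look-alike lies on the table at (261,229). The red pedestal look-alike is at (193,290). The stage is at (340,210) with its knob at (372,205), the tin at (265,138), the stopwatch at (190,136) and the spanner at (397,157). The aluminium-grey one standing on a pedestal fits the description. I'll confirm it in an enlarged crop and measure.

```bash
python3 - <<'E'
from h import *
t=np.load('pics/top0.npz'); s=np.load('pics/side0.npz')
A=cv2.resize(t['pixels'][170:280,170:390],None,fx=3.6,fy=3.6,interpolation=cv2.INTER_CUBIC)[:, :800]
B=cv2.resize(s['pixels'][165:345,255:335],None,fx=3.2,fy=3.2,interpolation=cv2.INTER_CUBIC)
cv2.imwrite('pics/cropA.png',A); cv2.imwrite('pics/cropB.png',B)
Wt,Ws=world(t),world(s)
for n,W,(u0,u1,v0,v1) in (('top',Wt,(175,225,200,245)),('side',Ws,(275,322,282,340))):
    p=W[v0:v1,u0:u1].reshape(-1,3)
    print(n,'hist',np.histogram(p[:,2],bins=np.arange(-.005,.1,.005)))
    fin=p[p[:,2]>.078]; pl=p[(p[:,2]>.040)&(p[:,2]<.052)]
    for nm,q in (('fin',fin),('plate',pl)):
        if len(q)>5:
            rc=cv2.minAreaRect((q[:,:2]*1000).astype(np.float32)); print(nm,len(q),q.mean(0).round(4),rc)
for n,W,(u0,u1,v0,v1) in (('top',Wt,(322,367,188,225)),('side',Ws,(276,308,182,204))):
    p=W[v0:v1,u0:u1].reshape(-1,3); 
    for i in range(5):
        c=np.median(p,0) if i==0 else p.mean(0); nn=np.linalg.svd(p-p.mean(0),full_matrices=False)[2][2]; nn*=np.sign(nn[2])
        d=(p-p.mean(0))@nn; p=p[abs(d)<max(.002,2*d.std())]
    print(n,'n',nn.round(4),'tilt',np.arccos(nn[2]),'yaw',np.arctan2(-nn[1],-nn[0]),len(p),p.mean(0),d.std())
    # all points near plane
    q=W.reshape(-1,3); m=(abs((q-p.mean(0))@nn)<.004)&(np.linalg.norm(q-p.mean(0),axis=1)<.09)
    x=np.array([0,0,1])-nn[2]*nn; x/=np.linalg.norm(x); y=np.cross(nn,x)
    uv=np.c_[(q[m]-p.mean(0))@x,(q[m]-p.mean(0))@y]
    rc=cv2.minAreaRect((uv*1000).astype(np.float32)); c=np.array(rc[0])/1000
    print('x',x,'y',y,'rect',rc,'centre',p.mean(0)+c[0]*x+c[1]*y, 'pct',np.percentile(uv,[1,99],axis=0))
E
```

```text
top hist (array([836, 560,  74,   2,   0,   0,   0,   0,   2, 372, 272,   9,  10,
         9,   5,   7,   7,  30,  44,   0]), array([-0.005,  0.   ,  0.005,  0.01 ,  0.015,  0.02 ,  0.025,  0.03 ,
        0.035,  0.04 ,  0.045,  0.05 ,  0.055,  0.06 ,  0.065,  0.07 ,
        0.075,  0.08 ,  0.085,  0.09 ,  0.095]))
fin 83 [0.5032 0.1023 0.1554] ((456.18548583984375, 21.226272583007812), (241.52842712402344, 26.242483139038086), 59.276268005371094)
plate 651 [0.5139 0.1182 0.0448] ((514.7433471679688, 119.23460388183594), (76.4329605102539, 50.1363525390625), 67.54165649414062)
side hist (array([1236,  208,  332,    1,    0,    0,    0,    0,   22,  513,  135,
         28,   28,   25,   28,   26,   29,   66,   22,    0]), array([-0.005,  0.   ,  0.005,  0.01 ,  0.015,  0.02 ,  0.025,  0.03 ,
        0.035,  0.04 ,  0.045,  0.05 ,  0.055,  0.06 ,  0.065,  0.07 ,
        0.075,  0.08 ,  0.085,  0.09 ,  0.095]))
fin 116 [0.5111 0.2099 0.1791] ((511.5821228027344, 409.7262268066406), (27.336170196533203, 588.4931640625), 0.4437732398509979)
plate 660 [0.5142 0.1332 0.0437] ((513.786865234
[... 249 characters left out ...]
4   0.98311709] y [ 0.03124644 -0.99951171  0.        ] rect ((-14.766464233398438, 4.509979248046875), (129.5205535888672, 36.52138900756836), 86.38679504394531) centre [ 0.55552664 -0.20199216  0.08179147] pct [[-0.03609588 -0.05902262]
 [ 0.00084403  0.06975646]]
side n [-0.2372 -0.0138  0.9714] tilt 0.23993785486154404 yaw 0.05793226540743489 611 [ 0.54657476 -0.17885977  0.09075213] 0.001031469839837207
x [0.9697232  0.05624119 0.23764226] y [-0.05789987  0.9983224   0.        ] rect ((3.727447509765625, -14.452384948730469), (117.29798889160156, 89.98561096191406), 89.46546936035156) centre [ 0.55102614 -0.19307828  0.09163793] pct [[-0.04022734 -0.06930901]
 [ 0.04801153  0.04043621]]
```

View pics/cropA.png

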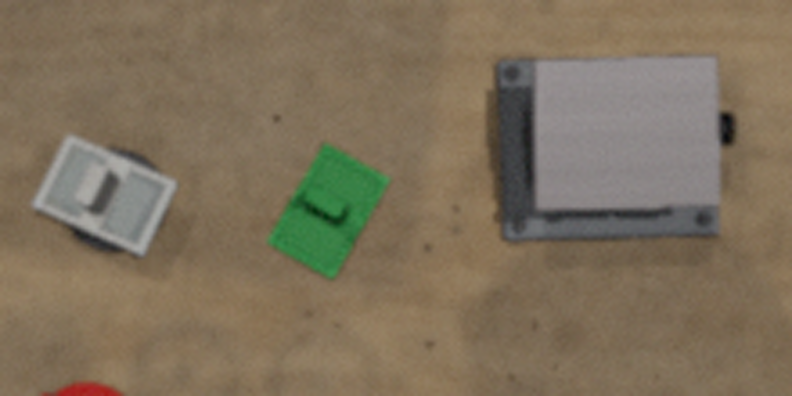

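View pics/cropB.png

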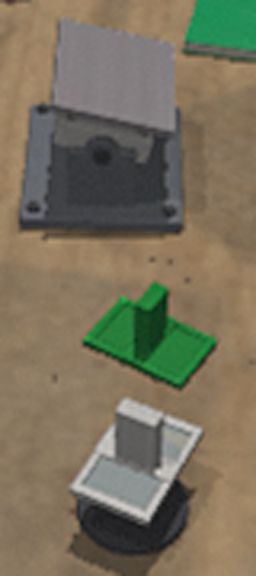

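Confirmed: the grey slide with fin sits on a dark pedestal in crop A at (105,195), with its long side running image-right and down. The steel stage plate is at (627,133). Next I'll refine the fits with outliers removed.

```bash
python3 - <<'E'
from h import *
t=np.load('pics/top0.npz'); s=np.load('pics/side0.npz')
for n,c in (('top',t),('side',s)):
    p=world(c).reshape(-1,3)
    nb=p[np.linalg.norm(p[:,:2]-[.514,.12],axis=1)<.06]
    for nm,a,b in (('fin',.081,.093),('plate',.038,.052)):
        q=nb[(nb[:,2]>a)&(nb[:,2]<b)]; print(n,nm,len(q),np.median(q,0).round(4),cv2.minAreaRect((q[:,:2]*1000).astype(np.float32)))
    w=p[(abs(p[:,0]-.55)<.06)&(abs(p[:,1]+.195)<.07)&(p[:,2]>.05)&(p[:,2]<.14)]
    best=None;rng=np.random.default_rng(0)
    for _ in range(500):
        a=w[rng.choice(len(w),3,False)];nn=np.cross(a[1]-a[0],a[2]-a[0]);nn/=np.linalg.norm(nn)+1e-12
        m=abs((w-a[0])@nn)<.003
        if best is None or m.sum()>best.sum(): best=m
    q=w[best]; c0=q.mean(0); nn=np.linalg.svd(q-c0,full_matrices=False)[2][2]; nn*=np.sign(nn[2])
    x=np.array([0,0,1])-nn[2]*nn;x/=np.linalg.norm(x); y=np.cross(nn,x)
    uv=np.c_[(q-c0)@x,(q-c0)@y]; pc=np.percentile(uv,[.7,99.3],axis=0); m=pc.mean(0)
    rc=cv2.minAreaRect((uv*1000).astype(np.float32))
    print(n,len(w),len(q),'n',nn.round(4),'tilt',np.arccos(nn[2]).round(4),'yaw',np.arctan2(x[1],x[0]).round(4),'ext',(pc[1]-pc[0]).round(4),'c',(c0+m[0]*x+m[1]*y).round(4),rc, 'c2',c0+rc[0][0]/1e3*x+rc[0][1]/1e3*y)
E
```

```text
top fin 73 [0.5141 0.1192 0.0854] ((514.49658203125, 118.93445587158203), (11.343289375305176, 25.85818099975586), 66.67915344238281)
top plate 652 [0.5131 0.1135 0.0447] ((514.7433471679688, 119.23460388183594), (76.4329605102539, 50.1363525390625), 67.54165649414062)
top 2230 2069 n [-0.2403 -0.0123  0.9706] tilt 0.243 yaw 0.0509 ext [0.0886 0.1087] c [ 0.5516 -0.1975  0.0934] ((-0.7577896118164062, 0.12657546997070312), (109.94233703613281, 89.98033905029297), 89.28628540039062) c2 [ 0.55127096 -0.19731022  0.0933023 ]
side fin 81 [0.5144 0.1246 0.0843] ((513.9839477539062, 123.88101196289062), (12.786764144897461, 26.22770118713379), 70.5334243774414)
side plate 679 [0.5143 0.1352 0.0435] ((513.786865234375, 123.04935455322266), (79.00000762939453, 50.31418228149414), 67.89505767822266)
side 1483 1056 n [-0.2395 -0.0134  0.9708] tilt 0.2422 yaw 0.056 ext [0.0885 0.1113] c [ 0.5513 -0.1935  0.0916] ((-0.2723388671875, -3.439422607421875), (117.30068969726562, 89.99552154541016), 89.5694580078125) c2 [ 0.55105331 -0.19307582  0.09152427]
```

```bash
python3 - <<'E'
from h import *
p=np.vstack([world(np.load(f'pics/{n}0.npz')).reshape(-1,3) for n in('top','side')])
p=p[(p[:,2]>-.05)]
xs=np.arange(0,.75,.05); ys=np.arange(-.35,.8,.05)
H=np.full((len(xs)-1,len(ys)-1),-9.)
for i in range(len(xs)-1):
    for j in range(len(ys)-1):
        m=(p[:,0]>=xs[i])&(p[:,0]<xs[i+1])&(p[:,1]>=ys[j])&(p[:,1]<ys[j+1])
        if m.sum()>3: H[i,j]=np.percentile(p[m,2],98)
print('y',(ys[:-1]*100).round())
for i in range(len(xs)-1): print('%.2f'%xs[i],' '.join('%4d'%(h*1000) if h>-5 else '   .' for h in H[i]))
for R,t in (('grasp',0),):
    pass
E
```

```text
y [-35. -30. -25. -20. -15. -10.  -5.  -0.   5.  10.  15.  20.  25.  30.
  35.  40.  45.  50.  55.  60.  65.  70.]
0.00    .    .    .    0   11  229    .    .  112   12    0    .    .    .    .    .    .    .    .    .    .    .
0.05    .    .    .    0   11   13  239  244  127   12    0    .    .    .    .    .    .    .    .    .    .    .
0.10    .    .    .    2   11   13   13   13   13   11    1    .    .    .    .    .    .    .    .    .    .    .
0.15    .    .    .   -3   -1   -4    0    0   -1   -2  -10    .    .    .    .    .    .    .    .    .    .    .
0.20    .    .    .    .    .    .    .    .    .    .    .    .    .    .    .    .    .    .    .    .    .    .
0.25    2    2    2    2    2    2    2    2    2    2    2    2    2    3    3    2  335    2    1    .    .    .
0.30   12    2    2    2    2    2    2    2    2   39    6    2  135  179  116  109  109   16   17    .    .    .
0.35   12    2    2    2    2  918    2    2    6   41   40    2  131  211  203  107  109   89   23    .    .    .
0.40    6    2    2    2    2    2    2    2    2    2    2    2    2    2    3  108  108    2    6    .    .    .
0.45    2    2    2    7    9    2    6    5   45   46    2    2   52   55   55   55   55   55   20    .    .  737
0.50    2   88   93   93   91    3   46    8   46   85   45    2   54   33   26   35   28   27   19    .    .    .
0.55    3  101  104  104  102    2    3    2    2    2    2    2   55   31   36   39   39   31   25    .    .    .
0.60    2    8   11   11   13    2    2    2    2    2    2    2   55   33   37   39   43   38   30    .    .    .
0.65    7    8    2    2    2    2   38    4    2    2    2    2   54   33   36   35   36   39   29   19    .    .
```

```bash
python3 -m crank '{"steps": [[[0,0,0.8],[0,0,0]],[[0,0,0.8],[0,0,0]],[[0,0,0.8],[0,0,0]],[[0,0,0.8],[0,0,0]],[[0,0,0],[0,0,0]]]}' 50 20
```

```text
time: 0.52
ee_pos: [0.2778, 0.5612, 0.3067]
eef_rot: [0.228, 0.974, 0.003, 0.0]
ft_force: [-0.3, -0.2, -0.8]
width: 0.0614
grip_force: 0.0
```

```bash
python3 -m crank '{"steps": [[[0.5,-1,0],[0,0,0]],[[0.5,-1,0],[0,0,0]],[[0.5,-1,0],[0,0,0]],[[0.5,-1,0],[0,0,0]],[[0.5,-1,0],[0,0,0]],[[0.5,-1,0],[0,0,0]],[[0.5,-1,0],[0,0,0]],[[0.5,-1,0],[0,0,0]],[[0.5,-1,0],[0,0,0]],[[0.5,-1,0],[0,0,0]]]}'
python3 -m crank '{"steps": [[[0.6,-1,-0.5],[0,0,0.2]],[[0.6,-1,-0.5],[0,0,0.2]],[[0.6,-1,-0.5],[0,0,0.2]],[[0.6,-1,-0.5],[0,0,0.2]],[[0.6,-1,-0.5],[0,0,0]],[[0.6,-1,-0.5],[0,0,0]],[[0.6,-1,-0.5],[0,0,0]],[[0.3,-0.6,0],[0,0,0]],[[0,0,0],[0,0,0]],[[0,0,0],[0,0,0]]]}'
python3 - <<'E'
from h import *
snap('wrist','w1')
E
```

```text
time: 1.35
ee_pos: [0.4026, 0.3086, 0.3019]
eef_rot: [0.228, 0.974, -0.0, -0.0]
ft_force: [0.3, 0.6, 0.6]
width: 0.0501
grip_force: 0.0
time: 2.18
ee_pos: [0.5147, 0.1193, 0.2144]
eef_rot: [0.195, 0.981, -0.0, -0.0]
ft_force: [-0.1, 0.5, 0.3]
width: 0.0501
grip_force: 0.0
```

View pics/w1.png

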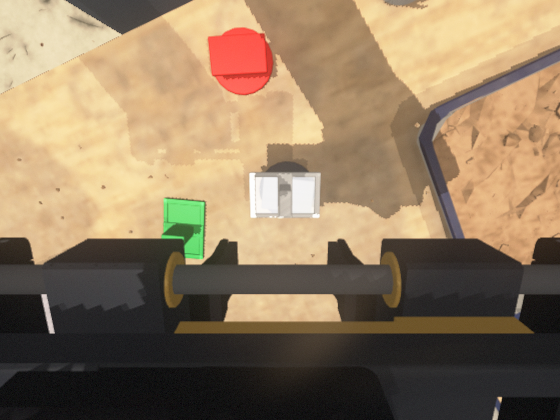

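The wrist view shows the slide at (285,195), its edges parallel to the closing line. The green one is at (184,228). Measuring the slide from the wrist depth as a second opinion.

```bash
python3 - <<'E'
from h import *
c=np.load('pics/w1.npz'); p=world(c)[160:225,240:330].reshape(-1,3)
for nm,a,b in (('fin',.078,.095),('plate',.038,.054)):
    q=p[(p[:,2]>a)&(p[:,2]<b)]; print(nm,len(q),np.median(q,0).round(4),cv2.minAreaRect((q[:,:2]*1000).astype(np.float32)))
E
```

```text
fin 346 [0.5143 0.1228 0.0858] ((515.3126220703125, 122.6922378540039), (11.583105087280273, 25.959949493408203), 67.35819244384766)
plate 2817 [0.5135 0.1253 0.0448] ((515.426025390625, 122.50808715820312), (76.29389190673828, 50.11968231201172), 67.50752258300781)
```

```bash
python3 -m crank '{"steps": [[[0,0.09,-0.8],[0,0,0]],[[0,0,-0.8],[0,0,0]],[[0,0,-0.8],[0,0,0]],[[0,0,-0.8],[0,0,0]],[[0,0,-0.8],[0,0,0]],[[0,0,-0.8],[0,0,0]],[[0,0,-0.8],[0,0,0]],[[0,0,-0.5],[0,0,0]],[[0,0,-0.4],[0,0,0]],[[0,0,0],[0,0,0]]]}' 50 25
python3 -m crank '{"steps": [[[0,0,0],[0,0,0]],[[0,0,0],[0,0,0]]]}'
```

```text
time: 3.07
ee_pos: [0.5133, 0.1233, 0.0508]
eef_rot: [0.193, 0.981, -0.001, -0.001]
ft_force: [-0.2, 0.2, -0.2]
width: 0.05
grip_force: 0.0
time: 3.23
ee_pos: [0.5153, 0.123, 0.0535]
eef_rot: [0.193, 0.981, 0.0, 0.001]
ft_force: [0.6, 0.4, 0.6]
width: 0.0502
grip_force: 0.0
```

```bash
python3 -m crank '{"steps": [[[0,0,0],[0,0,0]],[[0,0,0],[0,0,0]],[[0,0,0],[0,0,0]],[[0,0,0],[0,0,0]],[[0,0,0],[0,0,0]],[[0,0,0],[0,0,0]],[[0,0,0],[0,0,0]],[[0,0,0],[0,0,0]]]}' 0 30
```

```text
time: 3.9
ee_pos: [0.5149, 0.1223, 0.0526]
eef_rot: [0.194, 0.981, 0.0, -0.0]
ft_force: [0.1, -0.5, 0.0]
width: 0.0113
grip_force: 30.0
```

```bash
python3 -m crank '{"steps": [[[0,0,0.4],[0,0,0]],[[0,0,0.7],[0,0,0]],[[0,0,0.7],[0,0,0]],[[0,0,0.7],[0,0,0]],[[0,0,0.7],[0,0,0]],[[0,0,0.7],[0,0,0]],[[0,0,0.7],[0,0,0]],[[0,0,0.7],[0,0,0]],[[0,0,0.7],[0,0,0]],[[0,0,0],[0,0,0]]]}'
python3 -m crank '{"steps": [[[0.05,-0.4,0],[0,0,0.4]],[[0.05,-0.7,0],[0,0,0.6]],[[0.1,-0.9,0],[0,0,0.6]],[[0.1,-0.9,0],[0,0,0.6]],[[0.1,-0.9,0],[0,0,0.6]],[[0.1,-0.9,0],[0,0,0.6]],[[0.1,-0.9,0],[0,0,0.6]],[[0.1,-0.9,0],[0,0,0.6]],[[0.1,-0.9,0],[0,0,0.4]],[[0.1,-0.9,0],[0,0,0]]]}'
python3 -m crank '{"steps": [[[0.05,-0.9,0],[0,-0.4,0]],[[0,-0.9,0],[0,-0.4,0]],[[0,-0.9,0],[0,-0.4,0]],[[0,-0.9,0],[0.05,-0.4,0]],[[0,-0.8,0],[0.08,-0.4,0]],[[0,0,0],[0,-0.4,0]],[[0,0,0],[0,-0.38,0]],[[0,0,0],[0,0,0]],[[0,0,0],[0,0,0]],[[0,0,0],[0,0,0]]]}'
python3 - <<'E'
from h import *
from scipy.spatial.transform import Rotation as R
print(np.mean([monitor.read_state()['ee_pos'] for _ in range(3)],0)); M=R.from_quat(monitor.read_state()['eef_rot']).as_matrix(); print(M.round(4))
c=[snap(n,n+'2') for n in('top','side','wrist')]
a=c[0]['pixels'][150:290,240:400]; b=c[1]['pixels'][100:240,220:380]
cv2.imwrite('pics/c2.png',cv2.resize(np.hstack([a,b]),None,fx=2.5,fy=2.5,interpolation=cv2.INTER_CUBIC))
E
```

```text
time: 4.73
ee_pos: [0.5163, 0.1227, 0.2066]
eef_rot: [0.194, 0.981, 0.002, 0.002]
ft_force: [0.6, 1.1, -0.2]
width: 0.0118
grip_force: 30.0
time: 5.57
ee_pos: [0.537, -0.0863, 0.2024]
eef_rot: [-0.024, 1.0, 0.0, -0.0]
ft_force: [0.3, 0.4, -0.5]
width: 0.0116
grip_force: 30.0
time: 6.4
ee_pos: [0.5387, -0.1946, 0.2026]
eef_rot: [-0.023, 0.992, 0.003, 0.121]
ft_force: [0.6, -0.2, -0.1]
width: 0.0119
grip_force: 30.0
[ 0.53874625 -0.19462941  0.202615  ]
[[-9.698e-01 -4.700e-02  2.393e-01]
 [-4.550e-02  9.989e-01  1.160e-02]
 [-2.396e-01  4.000e-04 -9.709e-01]]
```

View pics/c2.png

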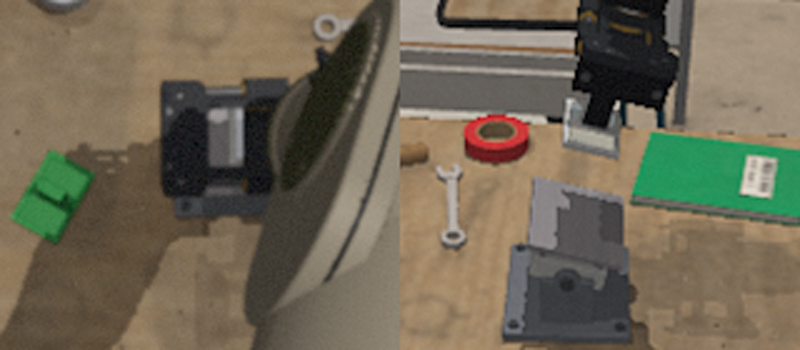

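View pics/wrist2.png

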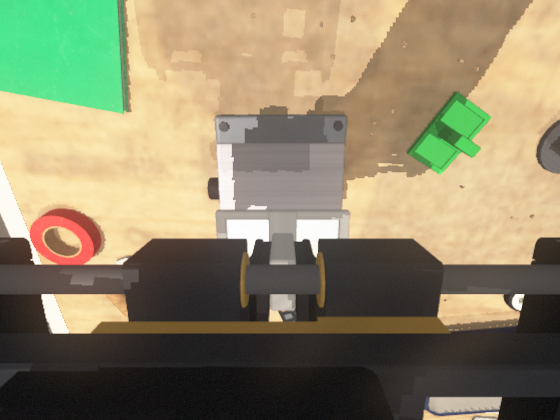

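The wrist view shows the slide (216–349, 212–245) held parallel to the stage plate (218–345, 143–210). The side view shows it tilted above the plate. Next I'll measure both slopes and centres.

```bash
cat > fit.py <<'E'
from h import *
def plane(w,tol=.0025):
    best=None;rng=np.random.default_rng(0)
    for _ in range(800):
        a=w[rng.choice(len(w),3,False)];nn=np.cross(a[1]-a[0],a[2]-a[0]);nn/=np.linalg.norm(nn)+1e-12
        m=abs((w-a[0])@nn)<tol
        if best is None or m.sum()>best.sum(): best=m
    q=w[best]; c0=q.mean(0); nn=np.linalg.svd(q-c0,full_matrices=False)[2][2]; nn*=np.sign(nn[2])
    return q,c0,nn
def rep(nm,w):
    q,c0,nn=plane(w); x=np.array([0,0,1])-nn[2]*nn;x/=np.linalg.norm(x); y=np.cross(nn,x)
    uv=np.c_[(q-c0)@x,(q-c0)@y]; rc=cv2.minAreaRect((uv*1000).astype(np.float32))
    print(nm,len(w),len(q),'n',nn.round(4),'tilt',np.arccos(nn[2]).round(4),'yaw',np.arctan2(x[1],x[0]).round(4),np.round(rc[1],1),round(rc[2],2),'c',(c0+rc[0][0]/1e3*x+rc[0][1]/1e3*y).round(4))
E
python3 - <<'E'
from fit import *
cw=np.load('pics/wrist2.npz'); cs=np.load('pics/side2.npz')
W=world(cw); S=world(cs)
rep('wrist stage',W[147:205,222:340].reshape(-1,3))
w=W[205:250,205:360].reshape(-1,3); rep('wrist slide',w[(w[:,2]>.15)&(w[:,2]<.24)])
s=S.reshape(-1,3); k=(abs(s[:,0]-.54)<.06)&(abs(s[:,1]+.195)<.06)
rep('side slide',s[k&(s[:,2]>.16)&(s[:,2]<.215)])
rep('side stage',s[k&(s[:,2]>.06)&(s[:,2]<.12)])
E
```

```text
wrist stage 6844 6811 n [-0.2402 -0.0129  0.9706] tilt 0.2429 yaw 0.0538 [104.6  50.4] 89.45 c [ 0.5368 -0.1959  0.0898]
wrist slide 4688 3772 n [-0.146  -0.0085  0.9892] tilt 0.1468 yaw 0.058 [76.  24.1] 89.39 c [ 0.5287 -0.1947  0.1918]
side slide 415 293 n [-0.2335 -0.009   0.9723] tilt 0.2358 yaw 0.0385 [48.9 79.7] 0.59 c [ 0.5407 -0.1923  0.1934]
side stage 1360 1026 n [-0.2398 -0.0142  0.9707] tilt 0.2426 yaw 0.059 [116.2  89.3] 89.3 c [ 0.5514 -0.1936  0.0917]
```

```bash
python3 - <<'E'
from fit import *
W=world(np.load('pics/wrist2.npz'))
for u in ((221,225),(230,240),(305,335),(342,346)):
    for v in (213,217,222,228,234,238):
        print(np.median(W[v:v+2,u[0]:u[1]].reshape(-1,3),0).round(4),end=' ')
    print()
E
python3 -m crank '{"steps": [[[-0.25,0,-0.6],[0,0,0]],[[-0.1,0,-0.6],[0,0,0]],[[0,0,-0.6],[0,0,0]],[[0,0,-0.6],[0,0,0]],[[0,0,-0.6],[0,0,0]],[[0,0,0],[0,0,0]],[[0,0,0],[0,0,0]],[[0,0,0],[0,0,0]]]}'
```

```text
[ 0.5203 -0.2288  0.1902] [ 0.5224 -0.2288  0.1907] [ 0.5253 -0.2288  0.1917] [ 0.5287 -0.2289  0.1925] [ 0.5323 -0.229   0.1933] [ 0.4857 -0.2145  0.2672] 
[ 0.5199 -0.2222  0.1903] [ 0.5222 -0.2221  0.1907] [ 0.5259 -0.2224  0.19  ] [ 0.5295 -0.2223  0.1909] [ 0.5329 -0.2223  0.1917] [ 0.4858 -0.211   0.2668] 
[ 0.5177 -0.1745  0.1906] [ 0.5198 -0.1752  0.1911] [ 0.5236 -0.1738  0.1902] [ 0.5271 -0.1735  0.1908] [ 0.5307 -0.1734  0.1918] [ 0.485  -0.1821  0.266 ] 
[ 0.517  -0.1611  0.1904] [ 0.5193 -0.1608  0.191 ] [ 0.5222 -0.1605  0.1917] [ 0.5259 -0.16    0.192 ] [ 0.5288 -0.16    0.1938] [ 0.4843 -0.1791  0.267 ] 
time: 7.22
ee_pos: [0.5304, -0.1953, 0.1284]
eef_rot: [-0.023, 0.992, 0.003, 0.121]
ft_force: [0.5, -0.4, -0.1]
width: 0.0117
grip_force: 30.0
```

```bash
python3 -m crank '{"steps": [[[0.45,0,0.12],[0,0,0]],[[0,0,0],[0,0,0]],[[0.06,0,-0.25],[0,0,0]],[[0.06,0,-0.25],[0,0,0]],[[0.06,0,-0.25],[0,0,0]],[[0,0,0],[0,0,0]],[[0,0,0],[0,0,0]],[[0,0,0],[0,0,0]]]}'
python3 - <<'E'
from fit import *
import time
c=np.array([.5513,-.1955,.0925]);th,ya=.2427,.048
x=np.array([np.cos(th)*np.cos(ya),np.cos(th)*np.sin(ya),np.sin(th)]);n=np.array([-np.sin(th)*np.cos(ya),-np.sin(th)*np.sin(ya),np.cos(th)])
C=snap('side','side3'); W=snap('wrist','wrist3')
d=monitor.read_state()['ee_pos']-c; print('along x',d@x,'n',d@n,'y',d@np.cross(n,x),monitor.read_state()['ft_force'])
b=np.hstack([cv2.resize(C['pixels'][150:240,240:340],(400,360)),cv2.resize(W['pixels'][80:260,180:380],(400,360))]); cv2.imwrite('pics/c3.png',b)
E
```

```text
time: 7.88
ee_pos: [0.5454, -0.1953, 0.1117]
eef_rot: [-0.023, 0.992, 0.003, 0.121]
ft_force: [-0.2, -0.4, 0.2]
width: 0.0119
grip_force: 30.0
along x -0.0008038455830185641 n 0.020313820483636176 y 0.0005562804909898666 [-0.65192056  0.39446099 -1.1821465 ]
```

View pics/c3.png

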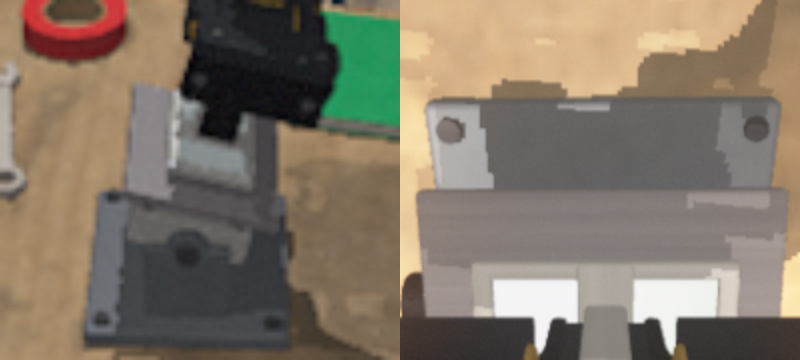

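The slide sits just above the plate and centred: in the wrist crop it spans 472–740 and the plate 417–787. Lowering gently along the normal now.

```bash
python3 -m crank '{"steps": [[[0.024,0,-0.1],[0,0,0]],[[0.024,0,-0.1],[0,0,0]],[[0,0,0],[0,0,0]],[[0,0,0],[0,0,0]],[[0,0,0],[0,0,0]]]}'
python3 -m crank '{"steps": [[[0.024,0,-0.1],[0,0,0]],[[0,0,0],[0,0,0]],[[0.024,0,-0.1],[0,0,0]],[[0,0,0],[0,0,0]],[[0,0,0],[0,0,0]],[[0,0,0],[0,0,0]]]}'
```

```text
time: 8.4
ee_pos: [0.5468, -0.1951, 0.1068]
eef_rot: [-0.023, 0.992, 0.003, 0.121]
ft_force: [0.7, 0.6, -0.6]
width: 0.0119
grip_force: 30.0
time: 8.9
ee_pos: [0.5483, -0.1952, 0.1022]
eef_rot: [-0.023, 0.992, 0.003, 0.121]
ft_force: [-1.7, -0.1, 4.9]
width: 0.0117
grip_force: 30.0
```

```bash
python3 -m crank '{"steps": [[[0.012,0,-0.05],[0,0,0]],[[0.015,0,-0.055],[0,0,0]],[[0,0,0],[0,0,0]],[[0,0,0],[0,0,0]],[[0,0,0],[0,0,0]],[[0,0,0],[0,0,0]],[[0,0,0],[0,0,0]]]}'
python3 - <<'E'
from fit import *
W=snap('wrist','wrist4');S=snap('side','side4'); s=[]
for i in range(8): cams.camera('wrist'); q=monitor.read_state(); s.append(np.r_[q['ft_force'],q['ee_pos'],q['torque'],q['grip_force']])
print(np.mean(s,0).round(4))
P=world(W)
b=np.hstack([cv2.resize(S['pixels'][150:240,240:340],(400,360)),cv2.resize(W['pixels'][80:260,180:380],(400,360))]); cv2.imwrite('pics/c4.png',b)
p=world(S).reshape(-1,3); k=(abs(p[:,0]-.55)<.06)&(abs(p[:,1]+.195)<.07)&(p[:,2]>.05)&(p[:,2]<.13)
th,ya=.2427,.048;c=np.array([.5513,-.1935,.0917])
x=np.array([np.cos(th)*np.cos(ya),np.cos(th)*np.sin(ya),np.sin(th)]);n=np.array([-np.sin(th)*np.cos(ya),-np.sin(th)*np.sin(ya),np.cos(th)]);y=np.cross(n,x)
# side: slide-frame rim above plate
d=(p[k]-c); h=d@n; print(np.histogram(h,np.arange(-.014,.012,.001))[0])
E
```

```text
time: 9.48
ee_pos: [0.5489, -0.1953, 0.0997]
eef_rot: [-0.023, 0.992, 0.003, 0.121]
ft_force: [-3.2, -0.1, 8.1]
width: 0.0118
grip_force: 30.0
[-3.3219  0.6491  8.0036  0.5489 -0.1952  0.0997  0.2146  0.6032  0.0586
 30.0015]
[  9  10  16  14  20  48  99 161 163  80  46  56  57  72  41  17   9   3
   0   0   2   2   8   3   8]
```

View pics/c4.png

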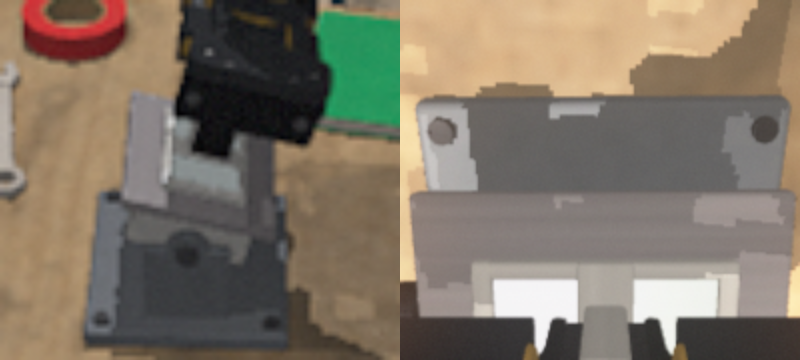

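The side and wrist views show the slide lying flush and square (slide 472–740 on plate 412–795 in the wrist crop). The push is about 8.6 N with the plate sunk about 5.5 mm, so I'm handing in.

```bash
python3 -c "
from bench import ticket; print(ticket.close_job())"
```

```text
the job is handed in; nothing more can be done
None
```

The slide is lying centred and flush on the tilted stage plate, still gripped at 30 N and pressed with about 8.6 N; the job was handed in at about 10 s, and no verdict came back.

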